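# Gauge the switch gap and hold the sprung shutter half open

## Task

The sprung shutter unit on the bench is to be adjusted. Take the setting gauge with the flat, paddle-shaped handle out of the wooden rest, put its blade down into the slot in the block at the end of the shutter unit until the collar sits flat on the block, and leave it standing there. Then slide the shutter by its upright tab against the spring to half open (pointer at the middle line), never past three quarters open, and finish while still holding it at half; leave the gauge with the round knob in the rest.

Things in the scene. Friction and masses are not known exactly. Their poses are not given: they have to be found in the camera images.
- frame: Shutter unit, fixed: aluminium base 120 (x) by 285 (y) by 12 mm, y -125 to +158. Origin on the bench under the window's centre; z up; +y is where the shutter opens to. Dark guide rails along y at x = -49 and 49 mm, tops z = 28; the x = -49 rail has white lines (shut, half, open) under the pointer. Spring tube at +y end (y 88 to 156, top z = 45); slotted block at -y end (66 by 40 mm, top z = 46).
- gap_mouth (a point): Centre of the slot's mouth in the top face of the dark block, 105 mm toward -y of the frame's origin, 46 mm above the bench; axes as the frame. The slot is 26.5 mm along x, 7.5 mm along y and 34 mm deep, with a 2 mm bevel round its mouth.
- shutter (a joint): Travel of the steel shutter plate along the frame's +y: 0 = shut (the start), 0.025 = half open, 0.050 = fully open (m). The spring pushes it shut with about 3.6 N at 0, rising by 180 N/m: 8.1 N at half, 12.6 N at full; let go, it closes.
- shutter_tab (a point): Middle of the top edge of the shutter's upright tab, 72 mm above the bench; axes as the frame. The tab is 30 mm along x, 10 mm thick along y and free above z = 22 mm (50 mm tall). Shut, it stands over the frame's origin; it moves with the shutter.
- flat_gauge: The gauge to use: loose, steel, about 120 g, upright in the rest. Origin: middle of its collar's underside, z up along the gauge. Collar 44 (x) by 22 (y) by 6 mm high; below it a blade 24 (x) by 5 (y) by 28 mm long; above it the flat paddle-shaped handle 34 (x) by 12 (y) by 40 mm high (z = 6 to 46 mm), to be pinched across y. Either way round fits.
- round_gauge: The other gauge, loose, to be left in the rest: same collar, but a round knob 22 mm across and 40 mm high, and a 9 mm blade that is too thick for the slot. Origin in the middle of the underside of its collar. Which place of the rest it stands in varies.
- rest: Wooden gauge rest, fixed, 160 (x) by 64 (y) by 40 mm high, origin under its centre on the bench. Its two places are at x = -40 and +40 mm; the gauges stand in them with collars on its top, blades in slots 27 by 12 mm, 40 mm deep, their axes along the rest's.
There are look-alikes about, which are no part of the job. What is shaped like the flat_gauge but red or yellow is not meant.

How it is judged:
On the way, in this order (a step that is already met when the one before it is completed fails the run):
1. the flat-handled gauge stands in the slot, collar on the block, let go, shutter still shut (horizontal distance between flat_gauge and gap_mouth below 0.004 m and z of flat_gauge in the frame of gap_mouth below 0.002 m and angle between flat_gauge's own z axis and vertical below 0.08 rad and contact force between the fingers and flat_gauge below 0.2 N and value of joint shutter below 0.01 m), for 0.2 s.
2. the shutter is held at half travel (value of joint shutter between 0.021 and 0.029 m and contact force between the fingers and shutter above 2 N), for 0.5 s.
At the end, for the whole second after the job is handed in: The fingers hold the shutter at half travel (25 mm, within 4 mm) against its spring; the flat-handled gauge stands untouched in the slot, collar on the block (within 2 mm, upright); the round-knobbed gauge still stands in its place in the rest (all of step 2 and horizontal distance between flat_gauge and gap_mouth below 0.004 m and z of flat_gauge in the frame of gap_mouth below 0.002 m and angle between flat_gauge's own z axis and vertical below 0.08 rad and contact force between each of the arm, the fingers and flat_gauge below 0.2 N and distance of round_gauge from where it was at the start of the episode below 0.012 m and angle between round_gauge's own z axis and vertical below 0.15 rad); the arm keeps its last pose, push and grip.
It fails at once if the shutter is opened past three quarters (40 mm) (value of joint shutter above 0.04 m).
It fails at once if the round-knobbed gauge is taken out of the rest (distance of round_gauge from where it was at the start of the episode above 0.025 m).
It also fails if it takes over 48 s, if anything falls off the work surface, if the arm or the gripper's body presses on something with over 40 N, if the wrist force passes 120 N, or if a joint passes its speed limit or range.

## Robot

A 6-joint arm with a two-finger parallel gripper is mounted at the origin on a cart in front of the work surface, level with it; the furniture and walls round the work are solid. World frame = base frame: x ahead of the robot, y to its left, z up, the work surface at z = 0. Lengths are in m, angles in rad, forces in N, time in s.
With the tool pointing down it reaches from about 0.25 to 0.775 m from the base axis. Payload 4 kg.
Tool frame: the origin (TCP) lies between the finger pads; the fingertips stand 14 mm ahead of it and the grasp point (between the pads) lies 5 mm behind it; z points along the fingers, y is the line along which they close (so a half turn about z gives the same grasp; the last joint's range is limited). The gripper opens to 94 mm and grips with 3 to 60 N. Pads are 16 mm wide; open, the fingers measure 119 mm over their backs; the gripper's body (75 mm by 177 mm) begins 78 mm behind the grasp point.
Start: joints at [1.027, 0.087, 1.371, -0, 1.684, -0.103], TCP at [0.235, 0.497, 0.22] pointing down, gripper open.
Joint ranges: [-3.1, 3.1], [-0.76, 2.03], [0.27, 2.55], [-1.08, 4.22], [0.17, 2.65], [-2.57, 2.57]. Speed limits (rad/s): [2.79, 2.79, 3.14, 3.14, 3.14, 3.14].

## Interface

Orientations are given as [roll, pitch, yaw] about the fixed x, y, z axes, in that order (R = Rz(yaw) Ry(pitch) Rx(roll)).
In Python, from bench import robot, snapshot gives the robot as it stands.
- The arm moves only by the tool carry_out, never from a script. Its argument "motion" is text: rows parted by semicolons, each of 4 numbers parted by spaces: the shift along the tool's x, y, z each as a share of 0.15 m, from -1 to 1, then the turn about the tool's z as a share of 180 degrees, from -1 to 1. A call has exactly 8 rows; each row is the pose to reach, as a shift and turn from the pose commanded when the call began, along the tool's axes at that moment, turning the shorter way round; what a row does not reach only later rows make up. A row lasts 1/10 s, in which the tool goes at most 50 mm and 8.59 degrees, less where a joint would pass 70% of its speed; a pose out of reach is approached as far as the arm can. A call with a number of a shift or a turn outside -1 to 1 is refused whole. A call with a gripper value outside its range is refused whole. "grip" is the opening, from -1 (shut) to 1 (fully open), set as the call begins (left out, the last holds). The fingers move at their own pace and stop on an object; the grip force is fixed at half the most. Time passes only in rows, so rows that repeat a pose let the fingers close, or fill a call up. It gives the time, the measured TCP pose, the force, the opening and the grip force at its end, in the units of the state.
- robot.get_obs(): the state, without advancing time (a new reading comes with each control period).
- snapshot(name): name is "side" or "top" or "wrist"; returns a dict with "image" (480x640x3 uint8, red, green, blue), "fx", "fy", "cx", "cy" (pixels), "pose" (4x4, takes a point from camera to world coordinates); the wrist camera has in their place "hand_eye" (4x4, takes a point from camera to tool coordinates, whose origin is the TCP and whose axes are the flange's). Camera axes: x right, y up, looking along -z (the intrinsics and any distortion apply to the point x, -y, -z); pixel columns grow to the right and rows downward; lengths in m; the calibration is good to about 2 mm. A picture is of the moment at which its call begins: read the wrist's pose just before it. There is no depth.
- robot.close_job(): hands the job in; it is judged then, once.
The state is a dict: "time": time; "joint_positions": joint angles; "qvel": joint speeds; "joint_torque": joint torques, N m; "tool_pos": TCP position; "ee_rot": TCP orientation; "wrist_force": force on the tool from outside, world axes, zero at the start; "wrist_torque": the same for the moment, N m; "width": finger opening in m; "finger_force": force on a finger pad.
Only numpy, scipy, OpenCV 4.12 (cv2) and the standard library are available. Lean on these libraries where they do the work, as an engineer would, in place of code of your own. Each camera call takes 0.05 s, during which the arm holds its last target. There are 200 camera calls.

## Working session

There is one attempt and no reset: what is moved stays moved. The work goes in short steps, Python scripts to look and compute and a tool call to move; the robot and the scene stay as the last step left them, time stands still between calls to the robot, and variables do not carry over. Pictures are saved under pics/ and viewed, at most 11 in all, crops included, and the job is handed in when it is done.

Besides the shell and the picture viewer there is one more tool, called in YAML: its name, and indented under it one key for each argument. carry_out: Moves the arm, as the interface text tells. Shift numbers are shares of 0.15 m and turn numbers shares of 180 degrees, none past 1 either way. Its arguments: {"type":"object","properties":{"motion":{"type":"string"},"grip":{"type":"number"}},"required":["motion"]}

```bash
mkdir -p pics; cat > h.py <<'E'
import numpy as np,cv2,pickle
from bench import robot,snapshot
def take(n,tag):
    o=robot.get_obs(); s=snapshot(n); cv2.imwrite(f'pics/{tag}.png',s['image'][:,:,::-1]); s['obs']=o
    pickle.dump(s,open(f'pics/{tag}.pkl','wb')); return s
def load(tag): return pickle.load(open(f'pics/{tag}.pkl','rb'))
def campose(s):
    if 'pose' in s: return np.array(s['pose'])
    from scipy.spatial.transform import Rotation as R
    T=np.eye(4);T[:3,:3]=R.from_euler('xyz',s['obs']['ee_rot']).as_matrix();T[:3,3]=s['obs']['tool_pos']
    return T@np.array(s['hand_eye'])
def ray(s,u,v):
    P=campose(s); d=P[:3,:3]@np.array([(u-s['cx'])/s['fx'],-(v-s['cy'])/s['fy'],-1.]); return P[:3,3],d
def onz(s,u,v,z):
    c,d=ray(s,u,v); return c+d*(z-c[2])/d[2]
def proj(s,p):
    P=campose(s); q=P[:3,:3].T@(np.array(p)-P[:3,3]); return s['cx']+s['fx']*q[0]/-q[2], s['cy']-s['fy']*q[1]/-q[2]
E
python3 - <<'E'
from h import *
for n in('top','side'):
    s=take(n,n+'0'); print(n,{k:v for k,v in s.items() if k not in('image','obs')})
print(s['obs'])
E
```

```text
top {'fx': 435.76848788786094, 'fy': 435.76848788786094, 'cx': 319.04652575460295, 'cy': 244.8847084190766, 'pose': array([[-0.00799635,  0.99029026, -0.13878497,  0.41881814],
       [-0.99993958, -0.00687184,  0.00857987,  0.09629041],
       [ 0.00754285,  0.13884519,  0.99028537,  1.02967505],
       [ 0.        ,  0.        ,  0.        ,  1.        ]])}
side {'fx': 571.7950830413565, 'fy': 571.7950830413565, 'cx': 327.3214361767578, 'cy': 235.21928743559937, 'pose': array([[-0.98803998,  0.03629767, -0.14986488,  0.3235932 ],
       [-0.15182874, -0.39872366,  0.90441555,  1.38025523],
       [-0.02692649,  0.91635251,  0.39946594,  0.66118697],
       [ 0.        ,  0.        ,  0.        ,  1.        ]])}
{'time': 0.05, 'joint_positions': array([ 1.02692673e+00,  8.79352273e-02,  1.37221617e+00, -4.94193968e-06,
        1.68358545e+00, -1.03128309e-01]), 'qvel': array([ 1.00658960e-03, -8.82635379e-04, -5.78238365e-04,  4.53804780e-04,
       -4.60752937e-05,  6.43580985e-04]), 'joint_torque': array([ 1.43494657e-03, -3.41540515e+01, -3.03594804e+01,  7.19306292e-02,
        3.06310435e-02, -1.01493210e-04]), 'tool_pos': array([0.23439301, 0.49699657, 0.21833426]), 'ee_rot': array([-3.13945935e+00, -2.15849593e-04,  2.70085058e+00]), 'wrist_force': array([-0.48709389,  0.38111717, -0.07540808]), 'wrist_torque': array([-0.02017006, -0.01182729, -0.00919562]), 'finger_force': 0.0, 'width': 0.09390723898837967}
```

View pics/top0.png

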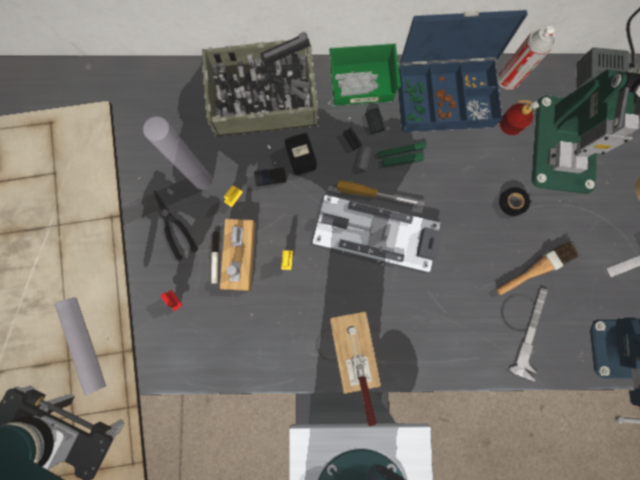

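View pics/side0.png

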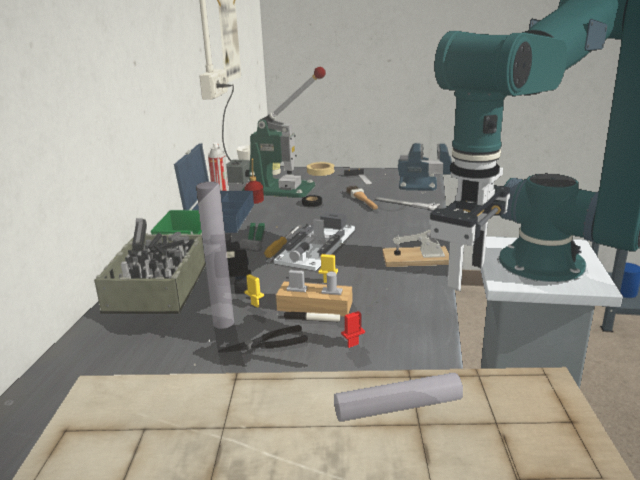

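Top view: rest at about (237,255), one gauge at (237,235) and one at (233,270); shutter unit at about (378,230), with a dark block at its right end (428,243) and a spring tube at left (335,225). Side view: grey gauges at (297,280), which looks flat, and (332,282), which looks round. The red (352,330) and yellow (254,290; 328,265) look-alikes are excluded.

```bash
python3 - <<'E'
from h import *
t=load('top0')['image'][:,:,::-1]; s=load('side0')['image'][:,:,::-1]
a=cv2.resize(t[180:280,305:445],None,fx=5.7,fy=5.7,interpolation=cv2.INTER_CUBIC)[:,:798]
cv2.imwrite('pics/c1.png',a)
b=cv2.resize(t[210:300,210:270],(380,570),interpolation=cv2.INTER_CUBIC)
c=cv2.resize(s[255:325,265:365],(400,280),interpolation=cv2.INTER_CUBIC)
d=cv2.resize(s[210:275,260:360],(400,260),interpolation=cv2.INTER_CUBIC)
c=np.vstack([c,d]); c=cv2.copyMakeBorder(c,0,570-len(c),0,0,cv2.BORDER_CONSTANT)
cv2.imwrite('pics/c2.png',np.hstack([b,c]))
E
```

```text
(no output)
```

View pics/c1.png

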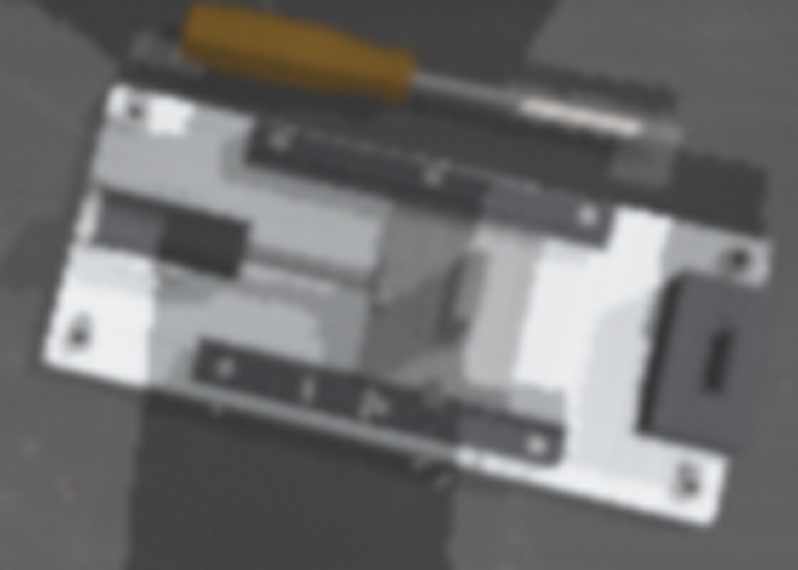

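View pics/c2.png

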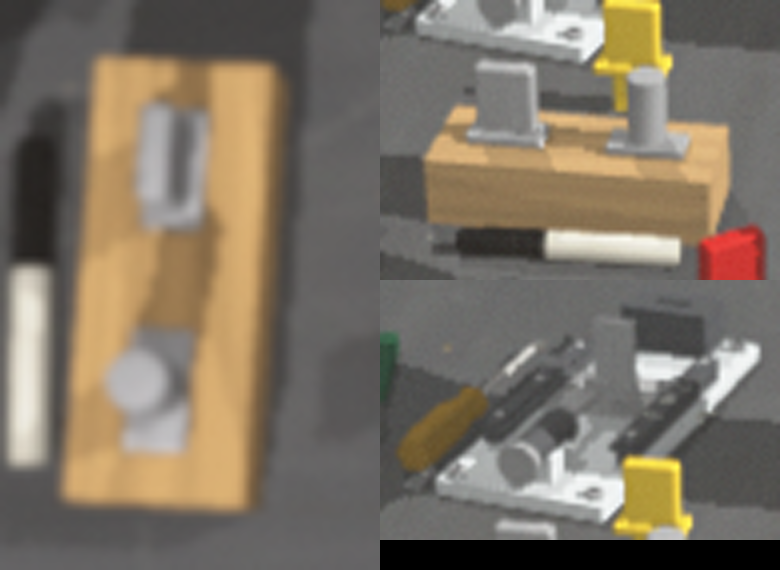

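Crop 1 (×5.7): the slot is at (718,360); base corners are (115,88), (772,245), (715,522), (45,362); the line-marked rail is the lower one. Crop 2: the grey flat paddle stands in the rest's far place (173,165 in the crop, top (237,236)) and the round knob in the near place (140,380). So the grey paddle is the one to take.

```bash
python3 - <<'E'
from h import *
s=load('top0'); side=load('side0')
f=lambda p:(p[0]/5.7+305-.4,p[1]/5.7+180-.4); g=lambda p:(p[0]/6.333+210-.4,p[1]/6.333+210-.4)
C=[onz(s,*f(p),.012)[:2] for p in[(115,88),(772,245),(715,522),(45,362)]]
C=np.array(C); print('base',C, np.linalg.norm(np.roll(C,-1,0)-C,axis=1))
ey=(C[0]-C[1]+C[3]-C[2]); yawf=np.arctan2(-ey[0],ey[1]); print('frame yaw',yawf)
ey/=np.linalg.norm(ey); org=C.mean(0)-ey*.0165; print('origin',org,'slot from base',org-ey*.105,'slot px',onz(s,*f((718,360)),.046))
R=np.array([onz(s,*g(p),.04)[:2] for p in[(95,57),(275,65),(248,508),(62,500)]])
print('rest',R,np.linalg.norm(np.roll(R,-1,0)-R,axis=1))
ex=R[0]-R[3]+R[1]-R[2]; yr=np.arctan2(ex[1],ex[0]); ex/=np.linalg.norm(ex); c=R.mean(0)
print('rest yaw',yr,c,'flat',c+.04*ex,'round',c-.04*ex)
for z,p in((.046,c+.04*ex),(.086,c+.04*ex),(.086,c-.04*ex)):
  q=proj(s,[*p,z]); print(z,'crop px',(q[0]-210)*6.333,(q[1]-210)*6.333,'side',proj(side,[*p,z]))
# pipe base/top
print('pipe', onz(s,207,186,0),onz(s,156,129,.35)); c0,d0=ray(s,156,129);c1,d1=ray(side,208,186)
t=np.linalg.lstsq(np.c_[d0,-d1],c1-c0,rcond=None)[0];print(c0+t[0]*d0,c1+t[1]*d1)
E
```

```text
base [[ 0.68198974  0.0727765 ]
 [ 0.61304854 -0.20096418]
 [ 0.49742934 -0.17208394]
 [ 0.56577983  0.10289741]] [0.28228859 0.11917159 0.28334878 0.12005004]
frame yaw -0.24516936027704236
origin [ 0.58555698 -0.06535014] slot from base [ 0.56007131 -0.16721024] slot px [ 0.55981627 -0.16714766  0.046     ]
rest [[0.62031548 0.30531129]
 [0.61692011 0.2397179 ]
 [0.45617929 0.24724055]
 [0.45952992 0.31351048]] [0.06568121 0.16091675 0.06635458 0.16099448]
rest yaw -0.04885860019400981 [0.5382362  0.27644505] flat [0.57818847 0.27449149] round [0.49828393 0.27839862]
0.046 crop px 172.0989590582303 165.38195482552356 side (np.float64(297.44012465636985), np.float64(285.80591956141706))
0.086 crop px 151.46693460363284 147.03083451731854 side (np.float64(296.57787965522294), np.float64(269.91439788571483))
0.086 crop px 135.56038968868984 377.5725248352818 side (np.float64(331.9688279073627), np.float64(272.37930502920375))
pipe [0.70933548 0.35818795 0.        ] [0.70679027 0.3548361  0.35      ]
[0.72359743 0.36992581 0.31033156] [0.72365517 0.3699385  0.31036085]
```

```bash
cat >> h.py <<'E'
def go(p,yaw):
    o=robot.get_obs(); r=o['ee_rot']; y=r[2]; d=np.array(p)-o['tool_pos']
    tx=np.array([np.cos(y),np.sin(y)]); ty=np.array([np.sin(y),-np.cos(y)])
    dy=(yaw-y+np.pi)%(2*np.pi)-np.pi
    print('t',round(o['time'],2),'pos',o['tool_pos'].round(4),'rot',r.round(3),'share x,y,z,turn',np.round([tx@d[:2]/.15,ty@d[:2]/.15,-d[2]/.15,-dy/np.pi],4),'F',o['wrist_force'].round(1),'w',round(o['width'],4))
E
python3 -c "
from h import *
go([.578,.2745,.16],np.pi-.049)"
```

```text
t 0.1 pos [0.2344 0.497  0.2184] rot [-3.14  -0.     2.701] share x,y,z,turn [-2.7045 -0.3644  0.3895 -0.1247] F [0.6 0.  0. ] w 0.0943
```

carry_out:
  motion: "-0.2 -0.03 0 -0.03; -0.4 -0.06 0.05 -0.06; -0.6 -0.1 0.1 -0.09; -0.8 -0.12 0.1 -0.12; -1 -0.13 0.1 -0.125; -1 -0.13 0.1 -0.125; -1 -0.13 0.1 -0.125; -1 -0.13 0.1 -0.125"
  grip: 1

```text
time: 0.9
tool_pos: [0.3612, 0.4162, 0.2043]
ee_rot: [3.142, -0.001, 3.094]
wrist_force: [0.2, 0.8, 0.3]
width: 0.0942
finger_force: 0.0
```

```bash
python3 -c "
from h import *
go([.578,.2745,.16],np.pi-.049)"
```

```text
t 0.9 pos [0.3612 0.4162 0.2043] rot [ 3.142e+00 -1.000e-03  3.094e+00] share x,y,z,turn [-1.4886e+00 -8.7500e-01  2.9510e-01  5.0000e-04] F [0.2 0.8 0.3] w 0.0942
```

carry_out:
  motion: "-0.2 -0.2 0.05 0; -0.4 -0.4 0.1 0; -0.6 -0.6 0.2 0; -0.8 -0.8 0.3 0; -1 -0.875 0.3 0; -1 -0.875 0.3 0; -1 -0.875 0.3 0; -1 -0.875 0.3 0"

```text
time: 1.7
tool_pos: [0.5045, 0.2788, 0.1599]
ee_rot: [3.141, -0.0, 3.096]
wrist_force: [0.6, 0.5, 1.4]
width: 0.0938
finger_force: 0.0
```

carry_out:
  motion: "-0.2 0 0 0; -0.4 0 0 0; -0.488 0 0 0; -0.488 0 0 0; -0.488 0 0 0; -0.488 0 0 0; -0.488 0 0 0; -0.488 0 0 0"

```text
time: 2.5
tool_pos: [0.578, 0.2743, 0.1599]
ee_rot: [3.141, 0.0, 3.094]
wrist_force: [0.0, 0.5, -0.7]
width: 0.0937
finger_force: 0.0
```

```bash
python3 -c "
from h import *
go([.578,.2745,.063],np.pi-.049)
s=take('wrist','w1'); print(s['hand_eye'],s['fx'],[k for k in s]); print(proj(s,[.578,.2745,.086]))"
```

```text
t 2.5 pos [0.578  0.2743 0.1599] rot [3.141 0.    3.094] share x,y,z,turn [4.000e-04 1.500e-03 6.462e-01 5.000e-04] F [ 0.   0.5 -0.7] w 0.0937
[[ 8.59117141e-04  9.59313982e-01  2.82340123e-01  8.23226362e-02]
 [ 9.99999449e-01 -9.94504364e-04  3.36208940e-04  7.89336104e-04]
 [ 6.03318422e-04  2.82339679e-01 -9.59314308e-01 -1.65972757e-01]
 [ 0.00000000e+00  0.00000000e+00  0.00000000e+00  1.00000000e+00]] 342.8499118058495 ['image', 'fx', 'fy', 'cx', 'cy', 'hand_eye', 'obs']
(np.float64(319.5063858111212), np.float64(252.99455150123262))
```

View pics/w1.png

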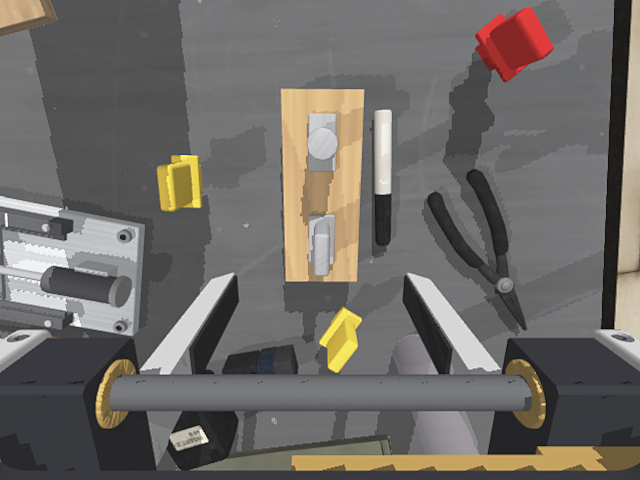

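The wrist view shows the paddle top centred near (321,254), against a predicted (319.5,253), so it is aligned. The round gauge is at (321,143). Descending to grasp.

carry_out:
  motion: "0 0 0.15 0; 0 0 0.3 0; 0 0 0.45 0; 0 0 0.55 0; 0 0 0.646 0; 0 0 0.646 0; 0 0 0.646 0; 0 0 0.646 0"

```text
time: 3.35
tool_pos: [0.5796, 0.2744, 0.0641]
ee_rot: [3.14, 0.003, 3.094]
wrist_force: [0.3, 0.5, 0.3]
width: 0.0936
finger_force: 0.0
```

carry_out:
  motion: "0 0 0 0; 0 0 0 0; 0 0 0 0; 0 0 0 0; 0 0 0 0; 0 0 0 0; 0 0 0 0; 0 0 0 0"
  grip: -1

```text
time: 4.15
tool_pos: [0.5786, 0.274, 0.0625]
ee_rot: [3.142, -0.0, 3.094]
wrist_force: [-0.0, 0.9, -0.3]
width: 0.0335
finger_force: 0.0
```

Still closing; wait one call more, then lift.

carry_out:
  motion: "0 0 0 0; 0 0 0 0; 0 0 0 0; 0 0 0 0; 0 0 0 0; 0 0 0 0; 0 0 0 0; 0 0 0 0"

```text
time: 4.95
tool_pos: [0.5787, 0.2741, 0.0626]
ee_rot: [3.141, 0.0, 3.094]
wrist_force: [0.4, 0.7, 0.2]
width: 0.0122
finger_force: 30.0
```

carry_out:
  motion: "0 0 -0.1 0; 0 0 -0.2 0; 0 0 -0.3 0; 0 0 -0.4 0; 0 0 -0.5 0; 0 0 -0.5 0; 0 0 -0.5 0; 0 0 -0.5 0"

```text
time: 5.75
tool_pos: [0.5781, 0.2738, 0.1365]
ee_rot: [-3.141, -0.002, 3.093]
wrist_force: [0.8, -0.5, -1.2]
width: 0.0118
finger_force: 30.0
```

```bash
python3 -c "
from h import *
go([.560,-.1672,.14],np.pi-.245)
take('wrist','w2')
s=take('side','s2');go([.560,-.1672,.14],np.pi-.245)
im=s['image'][:,:,::-1][180:320,230:400]; w=load('w2')['image'][:,:,::-1][60:380,200:440]
cv2.imwrite('pics/c3.png',np.hstack([cv2.resize(im,None,fx=2.4,fy=2.4)[:320],w]))"
```

```text
t 5.75 pos [0.5781 0.2738 0.1365] rot [-3.141e+00 -2.000e-03  3.093e+00] share x,y,z,turn [-0.0209 -2.9422 -0.023   0.0627] F [ 0.8 -0.5 -1.2] w 0.0118
t 5.85 pos [0.578  0.2737 0.1362] rot [-3.141e+00 -2.000e-03  3.094e+00] share x,y,z,turn [-0.0214 -2.9419 -0.0252  0.0627] F [ 0.3 -0.3 -0.5] w 0.0117
```

View pics/c3.png

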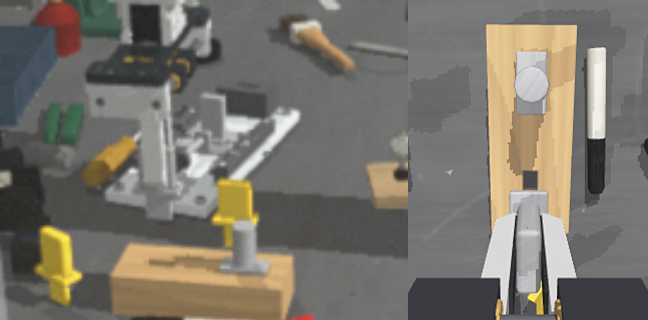

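The gauge is held in the fingers (blade below, collar visible), the rest's far slot is empty at crop (530,180), and the round gauge is still in place. Moving to above the slot.

carry_out:
  motion: "0 -0.2 -0.1 0; 0 -0.4 -0.2 0; 0 -0.6 -0.25 0; 0 -0.8 -0.25 0; 0 -1 -0.25 0; 0 -1 -0.25 0; 0 -1 -0.25 0; 0 -1 -0.25 0"

```text
time: 6.65
tool_pos: [0.5712, 0.1249, 0.1746]
ee_rot: [3.141, -0.001, 3.094]
wrist_force: [0.4, 0.7, -0.2]
width: 0.012
finger_force: 30.0
```

carry_out:
  motion: "0 -0.2 0 0; 0 -0.4 0 0; 0 -0.6 0 0; 0 -0.8 0 0; 0 -1 0 0; 0 -1 0 0; 0 -1 0 0; 0 -1 0 0"

```text
time: 7.45
tool_pos: [0.5644, -0.0242, 0.1749]
ee_rot: [3.141, -0.0, 3.095]
wrist_force: [-0.7, -0.7, -2.1]
width: 0.0118
finger_force: 30.0
```

carry_out:
  motion: "-0.01 -0.2 0 0.02; -0.02 -0.4 0 0.04; -0.02 -0.6 0 0.063; -0.02 -0.8 0 0.063; -0.021 -0.942 0 0.063; -0.021 -0.942 0 0.063; -0.021 -0.942 0 0.063; -0.021 -0.942 0 0.063"

```text
time: 8.25
tool_pos: [0.5609, -0.1653, 0.175]
ee_rot: [3.141, -0.0, 2.898]
wrist_force: [-0.1, 0.7, -0.8]
width: 0.0118
finger_force: 30.0
```

```bash
python3 - <<'E'
from h import *
go([.560,-.1672,.14],np.pi-.245)
w2=load('w2')
# collar end edge: gradient along rows near column 320, below TCP 16.6mm
g=cv2.cvtColor(w2['image'],cv2.COLOR_RGB2GRAY).astype(int)
print('w2 col',[(r,g[r,314:326].mean().round()) for r in range(225,275,2)])
o=w2['obs']; zt=o['tool_pos'][2]-.0166
for e in(.021,.022,.023): 
  y=o['ee_rot'][2]; print(e,proj(w2,[o['tool_pos'][0]+e*np.cos(y),o['tool_pos'][1]+e*np.sin(y),zt]))
s=take('wrist','w3'); y=s['obs']['ee_rot'][2]
print('slot pred',proj(s,[.56,-.1672,.046]))
cv2.imwrite('pics/c4.png',cv2.resize(s['image'][100:400,180:460,::-1],None,fx=2,fy=2))
E
```

```text
t 8.25 pos [ 0.5609 -0.1653  0.175 ] rot [ 3.141 -0.     2.898] share x,y,z,turn [ 0.0027 -0.014   0.2335  0.0003] F [-0.1  0.7 -0.8] w 0.0118
w2 col [(225, np.float64(147.0)), (227, np.float64(153.0)), (229, np.float64(152.0)), (231, np.float64(85.0)), (233, np.float64(77.0)), (235, np.float64(78.0)), (237, np.float64(79.0)), (239, np.float64(80.0)), (241, np.float64(80.0)), (243, np.float64(80.0)), (245, np.float64(80.0)), (247, np.float64(82.0)), (249, np.float64(112.0)), (251, np.float64(186.0)), (253, np.float64(218.0)), (255, np.float64(191.0)), (257, np.float64(180.0)), (259, np.float64(174.0)), (261, np.float64(174.0)), (263, np.float64(174.0)), (265, np.float64(174.0)), (267, np.float64(175.0)), (269, np.float64(175.0)), (271, np.float64(176.0)), (273, np.float64(176.0))]
0.021 (np.float64(318.9234982174435), np.float64(250.88788646252488))
0.022 (np.float64(318.9231596936179), np.float64(249.19495202913347))
0.023 (np.float64(318.922820179801), np.float64(247.4970667177841))
slot pred (np.float64(316.93640927243945), np.float64(232.77625141677714))
```

View pics/c4.png

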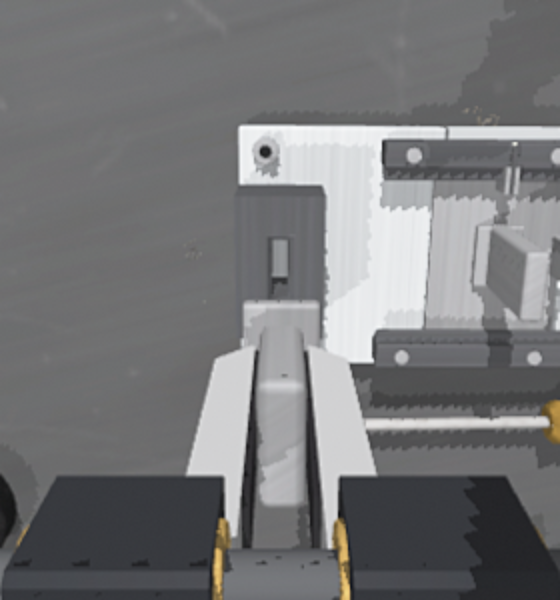

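The wrist crop shows the collar centred at crop x≈281, the slot at x≈280 and the block at x 236–326, so it is laterally aligned. Now a precise relative check along the tool x axis, then descend.

carry_out:
  motion: "0 0 0.1 0; 0 0 0.2 0; 0 0 0.3 0; 0 0 0.4 0; 0 0 0.4 0; 0 0 0.4 0; 0 0 0.4 0; 0 0 0.4 0"

```text
time: 9.1
tool_pos: [0.5612, -0.1673, 0.1162]
ee_rot: [-3.141, 0.002, 2.895]
wrist_force: [0.0, 0.7, -1.4]
width: 0.0115
finger_force: 30.0
```

```bash
python3 - <<'E'
from h import *
def edges(p,off,th=12):
    d=np.gradient(cv2.GaussianBlur(p.astype(np.float32).reshape(1,-1),(0,0),.8)[0]); out=[]
    for i in range(1,len(d)-1):
        if abs(d[i])>th and abs(d[i])>=abs(d[i-1]) and abs(d[i])>abs(d[i+1]):
            a,b,c=abs(d[i-1]),abs(d[i]),abs(d[i+1]); out.append((round(float(off+i+.5*(a-c)/(a-2*b+c)),1),int(np.sign(d[i]))))
    return out
def at(s,u,v,h):  # tool xy of pixel at height h below TCP
    P=np.array(s['hand_eye']); d=P[:3,:3]@np.array([(u-s['cx'])/s['fx'],-(v-s['cy'])/s['fy'],-1.]); c=P[:3,3]
    return (c+d*(h-c[2])/d[2])[:2]*1000
s4=take('wrist','w4')
go([.5607,-.1655,.0686],np.pi-.245)
for n in('w3','w4'):
    s=load(n); g=cv2.cvtColor(s['image'],cv2.COLOR_RGB2GRAY); H=s['obs']['tool_pos'][2]-.046
    print(n,'H',H)
    print(' col318-322',[(e,at(s,320,e[0],H).round(1)[0],at(s,320,e[0],.0226).round(1)[0],at(s,320,e[0],.0166).round(1)[0]) for e in edges(g[140:300,318:323].mean(1),140,6)])
    print(' col335',[(e,at(s,335,e[0],H).round(1)[0],at(s,335,e[0],.0226).round(1)[0]) for e in edges(g[140:300,333:337].mean(1),140,6)])
    for r in(205,225,258,264):
        print(' row',r,[(e,at(s,e[0],r,H).round(1)[1],at(s,e[0],r,.0166).round(1)[1]) for e in edges(g[r-1:r+2,270:370].mean(0),270,6)])
cv2.imwrite('pics/c5.png',cv2.resize(s['image'][100:400,180:460,::-1],None,fx=2,fy=2))
E
```

```text
t 9.15 pos [ 0.5612 -0.1672  0.1162] rot [-3.141e+00  2.000e-03  2.896e+00] share x,y,z,turn [ 5.80e-03  1.05e-02  3.17e-01 -3.00e-04] F [ 0.8 -0.4 -2. ] w 0.0115
w3 H 0.12903055104523042
 col318-322 [((162.0, 1), np.float64(62.2), np.float64(69.5), np.float64(70.0)), ((164.7, -1), np.float64(60.0), np.float64(68.1), np.float64(68.6)), ((183.0, 1), np.float64(44.6), np.float64(58.3), np.float64(59.1)), ((187.7, 1), np.float64(40.6), np.float64(55.7), np.float64(56.6)), ((191.8, -1), np.float64(37.1), np.float64(53.5), np.float64(54.4)), ((219.6, 1), np.float64(12.5), np.float64(37.7), np.float64(39.1)), ((238.0, -1), np.float64(-4.5), np.float64(26.9), np.float64(28.7)), ((241.3, 1), np.float64(-7.6), np.float64(24.9), np.float64(26.7)), ((250.2, 1), np.float64(-16.0), np.float64(19.5), np.float64(21.5)), ((254.1, -1), np.float64(-19.8), np.float64(17.1), np.float64(19.2)), ((286.0, -1), np.float64(-51.3), np.float64(-3.0), np.float64(-0.3)), ((289.2, 1), np.float64(-54.6), np.float64(-5.1), np.float64(-2.3)), ((294.7, -1), np.float64(-60.2), np.float64(-8.7), np.float64(-5.8))]
 col
[... 2179 characters left out ...]
), ((250.0, 1), np.float64(3.8), np.float64(19.7)), ((254.1, -1), np.float64(0.6), np.float64(17.1)), ((272.1, 1), np.float64(-13.4), np.float64(5.9)), ((275.2, -1), np.float64(-15.9), np.float64(3.9))]
 row 205 [((348.4, 1), np.float64(20.4), np.float64(16.0))]
 row 225 [((350.3, 1), np.float64(22.1), np.float64(17.3))]
 row 258 [((301.1, 1), np.float64(-13.2), np.float64(-10.0)), ((339.1, -1), np.float64(14.6), np.float64(11.4)), ((350.6, 1), np.float64(23.0), np.float64(17.9))]
 row 264 [((301.2, 1), np.float64(-13.2), np.float64(-10.0)), ((305.2, -1), np.float64(-10.3), np.float64(-7.8)), ((338.9, -1), np.float64(14.5), np.float64(11.4)), ((350.0, 1), np.float64(22.6), np.float64(17.7))]
```

View pics/c5.png

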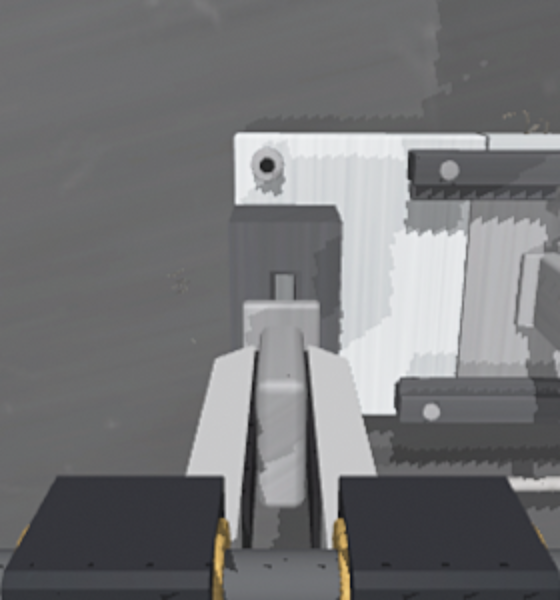

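The slot sits about 1 mm in +y and 2–2.5 mm in +x (tool axes) from the gauge in the same view (slot near end at crop y≈273, collar end at 301). Correcting, then measuring again.

carry_out:
  motion: "0.01 0.007 0.03 0; 0.015 0.007 0.05 0; 0.015 0.007 0.05 0; 0.015 0.007 0.05 0; 0.015 0.007 0.05 0; 0.015 0.007 0.05 0; 0.015 0.007 0.05 0; 0.015 0.007 0.05 0"

```text
time: 9.95
tool_pos: [0.5587, -0.1654, 0.1077]
ee_rot: [3.142, 0.0, 2.896]
wrist_force: [-0.3, -0.2, -1.4]
width: 0.0122
finger_force: 30.0
```

```bash
cat >> h.py <<'E'
def at(s,u,v,h):
    P=np.array(s['hand_eye']); d=P[:3,:3]@np.array([(u-s['cx'])/s['fx'],-(v-s['cy'])/s['fy'],-1.]); c=P[:3,3]
    return (c+d*(h-c[2])/d[2])[:2]*1000
E
python3 - <<'E'
from h import *
s=take('wrist','w5'); go([.5607,-.1655,.0686],np.pi-.245)
H=s['obs']['tool_pos'][2]-.046; print('H',H,'base depth',H+.034)
g=cv2.cvtColor(s['image'],cv2.COLOR_RGB2GRAY)
print('col slot',list(zip(range(195,260),g[195:260,319:325].mean(1).round().astype(int))))
print('col 335',list(zip(range(195,260),g[195:260,310:314].mean(1).round().astype(int))))
for r in(220,230,246): print('row',r,list(zip(range(290,356),g[r-1:r+2,290:356].mean(0).round().astype(int))))
for v in(200,210,220,230,240,250): print(v,at(s,320,v,H).round(2),at(s,330,v,H).round(2),at(s,320,v,.0166).round(2))
E
```

```text
t 10.0 pos [ 0.5587 -0.1654  0.1076] rot [3.142 0.    2.896] share x,y,z,turn [-0.013   0.0027  0.2602 -0.0003] F [ 1.  -0.4 -1.3] w 0.0119
H 0.061654840348667556 base depth 0.09565484034866756
col slot [(195, np.int64(196)), (196, np.int64(184)), (197, np.int64(198)), (198, np.int64(215)), (199, np.int64(211)), (200, np.int64(206)), (201, np.int64(206)), (202, np.int64(212)), (203, np.int64(214)), (204, np.int64(213)), (205, np.int64(213)), (206, np.int64(218)), (207, np.int64(204)), (208, np.int64(135)), (209, np.int64(82)), (210, np.int64(90)), (211, np.int64(92)), (212, np.int64(92)), (213, np.int64(91)), (214, np.int64(91)), (215, np.int64(90)), (216, np.int64(91)), (217, np.int64(92)), (218, np.int64(98)), (219, np.int64(101)), (220, np.int64(100)), (221, np.int64(100)), (222, np.int64(100)), (223, np.int64(100)), (224, np.int64(100)), (225, np.int64(101)), (226, np.int64(100)), (227, np.int64(100)), (228, np.int64(100)), (229, np.int64(100)), (230, np.int64(100)), (231, np.int64(100)), (232, np.int64(100)), (233, np.int64(100)), (234, np.int64(101)), (235, np.int64(100)), (236
[... 5824 characters left out ...]
, (336, np.int64(88)), (337, np.int64(89)), (338, np.int64(90)), (339, np.int64(92)), (340, np.int64(92)), (341, np.int64(92)), (342, np.int64(90)), (343, np.int64(89)), (344, np.int64(88)), (345, np.int64(89)), (346, np.int64(88)), (347, np.int64(87)), (348, np.int64(78)), (349, np.int64(134)), (350, np.int64(216)), (351, np.int64(206)), (352, np.int64(205)), (353, np.int64(205)), (354, np.int64(207)), (355, np.int64(209))]
200 [41.93  0.58] [41.94  7.28] [49.96  0.62]
210 [35.11  0.58] [35.12  7.34] [44.49  0.63]
220 [28.17  0.59] [28.18  7.4 ] [38.92  0.63]
230 [21.11  0.59] [21.12  7.47] [33.26  0.63]
240 [13.93  0.6 ] [13.94  7.53] [27.5   0.64]
250 [6.63 0.6 ] [6.64 7.59] [21.64  0.64]
```

Measured: slot centre (−3.1, 0.9) mm and gauge (−2.7, 0.7) mm in the tool axes. Block end, bevel outer edge and bevel inner edge agree on it. Small trim, then descend into the slot.

carry_out:
  motion: "-0.003 0.001 0.02 0; -0.003 0.001 0.04 0; -0.003 0.001 0.06 0; -0.003 0.001 0.08 0; -0.003 0.001 0.1 0; -0.003 0.001 0.12 0; -0.003 0.001 0.13 0; -0.003 0.001 0.13 0"

```text
time: 10.8
tool_pos: [0.5591, -0.1654, 0.0878]
ee_rot: [3.141, -0.0, 2.896]
wrist_force: [-0.3, 0.6, -2.0]
width: 0.0116
finger_force: 30.0
```

carry_out:
  motion: "0 0 0.02 0; 0 0 0.04 0; 0 0 0.06 0; 0 0 0.08 0; 0 0 0.1 0; 0 0 0.115 0; 0 0 0.122 0; 0 0 0.122 0"

```text
time: 11.6
tool_pos: [0.5591, -0.1653, 0.0695]
ee_rot: [3.141, -0.0, 2.896]
wrist_force: [0.4, -0.5, -2.2]
width: 0.012
finger_force: 30.0
```

carry_out:
  motion: "0 0 0.005 0; 0 0 0.01 0; 0 0 0.014 0; 0 0 0.014 0; 0 0 0.014 0; 0 0 0.014 0; 0 0 0.014 0; 0 0 0.014 0"

```text
time: 12.4
tool_pos: [0.5592, -0.1654, 0.0686]
ee_rot: [-3.142, 0.001, 2.896]
wrist_force: [-1.6, 1.3, 5.7]
width: 0.0116
finger_force: 30.0
```

Seated (about 8 N upward). Release and retreat.

carry_out:
  motion: "0 0 -0.006 0; 0 0 -0.006 0; 0 0 -0.006 0; 0 0 -0.006 0; 0 0 -0.006 0; 0 0 -0.006 0; 0 0 -0.006 0; 0 0 -0.006 0"
  grip: 0

```text
time: 13.2
tool_pos: [0.5591, -0.1653, 0.0685]
ee_rot: [3.141, -0.0, 2.896]
wrist_force: [0.1, -0.3, -0.2]
width: 0.0467
finger_force: 0.0
```

carry_out:
  motion: "0 0 -0.1 0; 0 0 -0.2 0; 0 0 -0.3 0; 0 0 -0.4 0; 0 0 -0.5 0; 0 0 -0.5 0; 0 0 -0.5 0; 0 0 -0.5 0"

```text
time: 14.0
tool_pos: [0.5586, -0.1652, 0.1426]
ee_rot: [3.141, -0.002, 2.896]
wrist_force: [-0.4, -0.6, -0.1]
width: 0.0471
finger_force: 0.0
```

```bash
python3 - <<'E'
from h import *
s=take('wrist','w6'); y=s['obs']['ee_rot'][2]
slot=np.array([.5592,-.1654]); ey=np.array([np.sin(.245),np.cos(.245)]); tab=slot+.105*ey; print('tab',tab)
go([*tab,.14],np.pi-.245); print('gauge top',proj(s,[*slot,.092]),'tab px',proj(s,[*tab,.072]))
cv2.imwrite('pics/c6.png',s['image'][100:400,180:640,::-1])
E
```

```text
tab [ 0.58466841 -0.06353558]
t 14.05 pos [ 0.5585 -0.1651  0.1424] rot [ 3.141e+00 -2.000e-03  2.896e+00] share x,y,z,turn [-4.300e-03  6.992e-01  1.570e-02 -3.000e-04] F [ 0.2 -0.3  0.3] w 0.0469
gauge top (np.float64(318.9633533796814), np.float64(265.55187614497225)) tab px (np.float64(462.81671760953896), np.float64(255.73032707279472))
```

View pics/c6.png

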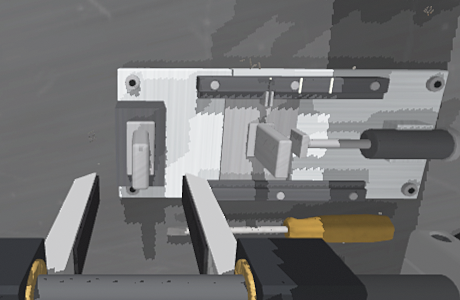

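The gauge stands in the slot with its collar on the block (crop (142,150)). The tab top is at crop (283,152), full (463,252), as predicted, and the spring rod's boss is at (300,143). I'll grasp the tab high, with tips at z≈0.048, which is above the tube.

carry_out:
  motion: "0 0.15 0 0; 0 0.3 0 0; 0 0.45 0 0; 0 0.6 0 0; -0.004 0.7 0 0; -0.004 0.7 0 0; -0.004 0.7 0 0; -0.004 0.7 0 0"

```text
time: 14.85
tool_pos: [0.585, -0.0646, 0.1433]
ee_rot: [-3.141, -0.0, 2.895]
wrist_force: [-0.1, -0.0, 0.3]
width: 0.047
finger_force: 0.0
```

```bash
python3 - <<'E'
from h import *
s=take('wrist','w7'); go([.58467,-.06354,.062],np.pi-.245)
cv2.imwrite('pics/c7.png',cv2.resize(s['image'][150:330,220:420,::-1],None,fx=3,fy=3)); H=s['obs']['tool_pos'][2]-.072
for v in(230,250,270): print(v,at(s,320,v,H),at(s,330,v,H))
E
```

```text
t 14.9 pos [ 0.5851 -0.0647  0.1434] rot [-3.141 -0.     2.894] share x,y,z,turn [ 0.0045  0.0068  0.5429 -0.0007] F [ 0.6 -0.4 -0.4] w 0.0474
230 [18.50027697  0.58136922] [18.50754891  7.74851174]
250 [3.40022952 0.59177228] [3.40789623 7.88331072]
270 [-12.23325212   0.60254286] [-12.22516704   8.0228716 ]
```

View pics/c7.png

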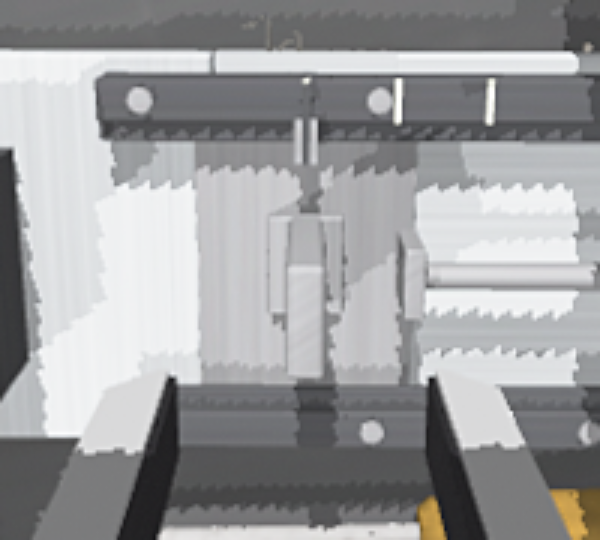

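The tab top is centred at crop (305,321), about 1 mm off in +y; the pointer is at the first line (shut). Descend and pinch.

carry_out:
  motion: "0 0.007 0.1 0; 0 0.007 0.2 0; 0 0.007 0.3 0; 0 0.007 0.4 0; 0 0.007 0.5 0; 0 0.007 0.54 0; 0 0.007 0.54 0; 0 0.007 0.54 0"

```text
time: 15.7
tool_pos: [0.5859, -0.0627, 0.0629]
ee_rot: [3.141, 0.001, 2.896]
wrist_force: [-0.5, 0.0, -0.9]
width: 0.0471
finger_force: 0.0
```

carry_out:
  motion: "0 0 0 0; 0 0 0 0; 0 0 0 0; 0 0 0 0; 0 0 0 0; 0 0 0 0; 0 0 0 0; 0 0 0 0"
  grip: -1

```text
time: 16.5
tool_pos: [0.5854, -0.0635, 0.0628]
ee_rot: [-3.14, 0.0, 2.895]
wrist_force: [-1.5, -3.0, 1.2]
width: 0.01
finger_force: 30.0
```

carry_out:
  motion: "0 0.025 0 0; 0 0.05 0 0; 0 0.075 0 0; 0 0.1 0 0; 0 0.125 0 0; 0 0.15 0 0; 0 0.163 0 0; 0 0.163 0 0"

```text
time: 17.3
tool_pos: [0.5913, -0.0405, 0.0628]
ee_rot: [-3.138, 0.0, 2.895]
wrist_force: [-1.7, -7.1, 2.6]
width: 0.0095
finger_force: 30.0
```

carry_out:
  motion: "0 0 0 0; 0 0 0 0; 0 0 0 0; 0 0 0 0; 0 0 0 0; 0 0 0 0; 0 0 0 0; 0 0 0 0"

```text
time: 18.1
tool_pos: [0.5913, -0.0407, 0.0628]
ee_rot: [-3.138, 0.0, 2.895]
wrist_force: [-1.9, -8.0, 2.0]
width: 0.0099
finger_force: 30.0
```

```bash
python3 - <<'E'
from h import *
s=take('wrist','w8'); go([.58467,-.06354,.062],np.pi-.245)
e=np.array([np.sin(.245),np.cos(.245)]);o=s['obs']
print('travel',(o['tool_pos'][:2]-[.5854,-.0635])@e,'Fspring',o['wrist_force'][:2]@e,o['finger_force'])
a=cv2.resize(s['image'][130:230,200:400,::-1],None,fx=3,fy=3); t=take('top','t8')['image'][180:300,225:445,::-1]
cv2.imwrite('pics/c8.png',np.vstack([a,cv2.resize(t,(600,300))]))
E
```

```text
t 18.15 pos [ 0.5913 -0.0407  0.0628] rot [-3.138  0.     2.895] share x,y,z,turn [ 0.0054 -0.1587  0.0052 -0.0005] F [-0.9 -7.7  1.8] w 0.0095
travel 0.02358765245999325 Fspring -8.209240242895204 30.002465844154358
```

View pics/c8.png

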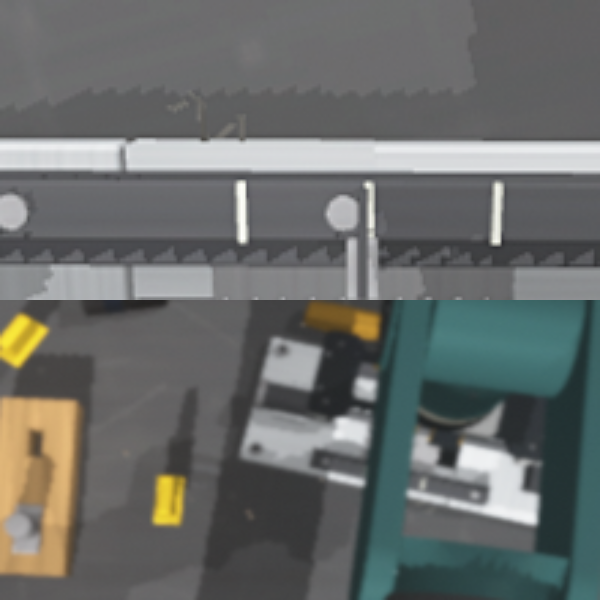

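The pointer (x≈362) is about 1.3 mm short of the middle line (x≈369; end lines at 241 and 496), and the round gauge is still in the rest. Nudge 1.3 mm.

carry_out:
  motion: "0 0.004 0 0; 0 0.009 0 0; 0 0.009 0 0; 0 0.009 0 0; 0 0.009 0 0; 0 0.009 0 0; 0 0.009 0 0; 0 0.009 0 0"

```text
time: 19.0
tool_pos: [0.5915, -0.0396, 0.0628]
ee_rot: [-3.138, 0.0, 2.895]
wrist_force: [-2.2, -8.2, 1.7]
width: 0.0097
finger_force: 30.0
```

```bash
python3 - <<'E'
from h import *
o=robot.get_obs(); e=np.array([np.sin(.245),np.cos(.245)])
print('travel',(o['tool_pos'][:2]-[.5854,-.0635])@e,o['wrist_force'],o['time'])
print(robot.close_job())
E
```

```text
travel 0.024690334012164868 [-2.15495676 -8.20182759  1.68932474] 19.0
the job is handed in; nothing more can be done
None
```

I handed the job in at 19.0 s, with no verdict returned: the flat gauge stands in the slot with its collar on the block, the fingers hold the shutter at about 24.7 mm (half open), and the round gauge was not touched in the rest.

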